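# Change the shed's supply over from the saw to the lathe

### The job

The saw is done, so change the shed's supply over to the lathe: press the isolator's handle in no harder than it needs, turn it to off and let it spring out, then turn the selector from its one-stud mark to its two-stud mark. Then press and turn the isolator fully back to on, so that its handle springs out and the interlock bolt stands in the selector's notch. Never force a handle that is held, and leave the things lying about where they are.

Things in the scene. Friction and masses are not known exactly. Their poses are not given: they have to be found in the camera images.
- switchbox: Grey steel switch box lying face up, bolted on a board let into the bench: 190 (x) x 310 (y) x 76 mm high, aluminium plate on top. Origin: centre of its underside (4 to 12 mm over the bench); x to the rear (conduits), y to its left, z up. On the plate stand two black handles, isolator 72 mm left of the middle (+y), selector 72 mm right (-y), and between them a steel interlock bolt sliding along y.
- isolator: Isolator handle: upright bar 66 long, 16 thick, 24 mm tall with a narrow nose at one end, on a round flange 62 mm across, 5 mm thick. Origin: on its spindle under the flange, 97 mm over the box's underside when out; x along the bar to the nose, z up. Nose to the box's rear (+x) = on, as found; to its left (+y, a quarter turn anticlockwise from above) = off. A stop at each end. It stays where left.
- isolator_grip (a point): On the isolator's spindle 26 mm over its origin, 3 mm below the bar's top: the TCP's place to grip it. The fingertips, 19 mm past the TCP, are then 2 mm over the flange. Out, a key inside holds the handle within 0.08 rad of on or off; pressed in past the key it turns with 0.1 N m. Keep it pressed while turning. Let go at on or off it springs out; in between it cannot.
- isolator_nose (a point): End of the isolator's nose, 43 mm from its spindle. Press depth: the key clears somewhere between 2 and 9.5 mm, different on every box and not to be seen, and a hard stop lies 0.9 mm below that. The spring gives 3 N at first and 0.4 N more per mm (7 N at most), so a steep rise to 9 N is the stop. Key and stop bear 12 N: press slowly, about 5 mm/s, and do not twist before it is at the stop.
- selector: Selector: upright black pointer, a bar 40 long, 13 thick, 27 mm tall with a tapered nose, on a collar 31 mm across and a steel disc 54 mm across, 6 mm thick, with three notches. Origin: on its spindle under the disc, 78 mm over the box's underside; x along the pointer to its nose, z up. Stud marks on the plate: one stud at 60 deg left (as found), two along the box's +x, three at 60 deg right.
- selector_grip (a point): On the selector's spindle 32 mm over its origin, 6 mm below the pointer's top: the TCP's place to grip it; do not go lower by more than 2 mm (collar). It turns with 0.06 N m, without clicks, and stays where left. With the isolator on, the bolt in the notch holds it within 0.08 rad. Bolt and disc bear 40 N against each other.
- selector_nose (a point): Tip of the selector's pointer, 36 mm from its spindle.
- bolt: Interlock bolt: flat steel 7.5 mm wide, 5 mm thick, driven by the isolator along the box's y. Origin: under the tip of its round nose, 19.5 mm from the selector's spindle at on (in the notch), 32 mm at off. With the pointer within 0.15 rad of a mark the nose finds the notch and centres the selector; else it meets the disc and the isolator stops about half way back.
- pencil: Flat carpenter's pencil, 120 x 13 x 7 mm, lying on the front strip of the box's plate; origin under its middle, x along it. Bystander.
- padlock: Brass padlock lying on the plate at the rear between the handles, 36 x 40 x 16 mm with a steel shackle; origin under its body. Bystander.
- glue: White glue bottle, 60 mm across, 142 mm tall with its spout; origin under its middle. Bystander.
- screwdriver: Wooden-handled screwdriver, 190 mm long, 26 mm thick; origin under its middle, x to its blade. Bystander.
- tape: Grey tape measure, 70 mm wide, 36 mm high; origin under its round middle. Bystander.
- offcut: Wood offcut, 90 x 70 x 22 mm; origin under its middle. Bystander.
- sander: Cork sanding block, 110 x 66 x 26 mm; origin under its middle. Bystander.
- plane: Iron hand plane, 245 x 60 mm, 100 mm tall at its rear handle; origin under its middle. Bystander.

How it is judged (in metres and radians):
On the way, in this order (a step that is already met when the one before it is completed fails the run):
1. the isolator stands at off, its handle sprung out (angle between the x axis of isolator and the y axis of switchbox, either way round below 0.1 rad and z of isolator in the frame of switchbox above 0.096 m), for 0.1 s.
2. the selector points at the two-stud mark while the isolator stands at off (angle between the x axis of selector and the x axis of switchbox, either way round below 0.17 rad and angle between the x axis of isolator and the y axis of switchbox, either way round below 0.12 rad), for 0.2 s.
3. the isolator is back at on, its handle sprung out (angle between the x axis of isolator and the x axis of switchbox, either way round below 0.1 rad and z of isolator in the frame of switchbox above 0.096 m and angle between the x axis of selector and the x axis of switchbox, either way round below 0.17 rad), for 0.1 s.
At the end, for the whole second after the job is handed in: The isolator stands at on (within 0.1 rad) with its handle sprung out (within 1 mm), the selector at the two-stud mark (within 0.1 rad), and the bolt's nose is in the notch (its tip within 21.5 mm of the selector's spindle) (angle between the x axis of each of isolator, selector and the x axis of switchbox, either way round below 0.1 rad and z of isolator in the frame of switchbox above 0.096 m and y of bolt in the frame of switchbox below -0.0505 m); the robot touches nothing.
It fails at once if the isolator is rammed: its key or its stop inside the box is loaded with more than 12 N (contact force between isolator and switchbox above 12 N).
It fails at once if bolt and selector are forced against each other with more than 40 N (contact force between bolt and selector above 40 N).
It fails at once if a thing lying about is shifted by more than 20 mm (distance of any of pencil, padlock, glue, screwdriver, tape, offcut, sander, plane from where it was at the start of the episode above 0.02 m).
It also fails if it takes over 67 s, if anything falls off the work surface, if the arm or the gripper's body presses on something with over 40 N, if the wrist force passes 120 N, or if a joint passes its speed limit or range.

### The arm

A 6-joint arm with a two-finger parallel gripper is mounted at the origin on the work surface. World frame = base frame: x ahead of the robot, y to its left, z up, the work surface at z = 0. Lengths are in m, angles in degrees, forces in N, time in s.
With the tool pointing down it reaches from about 0.4 to 0.825 m from the base axis. Payload 7 kg.
Tool frame: the origin (TCP) lies between the finger pads, 19 mm behind the fingertips; this is the grasp point; z points along the fingers, y is the line along which they close (so a half turn about z gives the same grasp; the last joint's range is limited). The gripper opens to 88 mm and grips with 3 to 60 N. Pads are 19 mm wide; open, the fingers measure 130 mm over their backs; the gripper's body (78 mm by 193 mm) begins 47 mm behind the grasp point.
Start: joints at [-48.466, 20.546, 0.682, 0, -70.136, -16.507], TCP at [0.286, -0.612, 0.245] pointing down, gripper open.
Joint ranges: [-176.03, 176.03], [-82.01, 121.73], [-58.28, 71.71], [-173.87, 95.51], [-174.79, -0.11], [-173.66, 173.66]. Speed limits (degrees/s): [136.94, 136.94, 172.46, 180, 180, 180].

### API

Orientations are given as [roll, pitch, yaw] about the fixed x, y, z axes, in that order (R = Rz(yaw) Ry(pitch) Rx(roll)).
In Python, from plant import ctrl, cams, workorder gives the robot as it stands.
- The arm moves only by the tool play_rows, never from a script. Its argument "motion" is a list of rows, each an object of numbers: "x", "y", "z": the shift along the tool's x, y, z normalised to -1 to 1, where 1 is 0.025 m; "rx", "ry", "rz": the turn, a rotation vector about the tool's x, y, z normalised to -1 to 1, where 1 is 4 degrees. A call has 1 to 20 rows; each row shifts and turns the commanded pose from where the row before left it, along the tool's axes as they then stand; what a row does not reach is not made up. A row lasts 1/8 s, in which the tool goes at most 62.5 mm and 10.7 degrees, less where a joint would pass 70% of its speed; a pose out of reach is approached as far as the arm can. A call with a number of a shift or a turn outside -1 to 1 is refused whole. A call with a gripper value outside its range is refused whole. "fingers" is the opening, from -1 (shut) to 1 (fully open), set as the call begins (left out, the last holds). The fingers move at their own pace and stop on an object; the grip force is fixed at half the most. Time passes only in rows, so rows that do not move let the fingers close. It gives the time, the measured TCP pose, the force, the opening and the grip force at its end, in the units of the state.
- ctrl.get_obs(): the state, without advancing time (a new reading comes with each control period).
- cams.snapshot(name): name is "scene" or "top"; returns the picture (400x640x3 uint8, blue, green, red); there is no depth.
- cams.get_calibration(name): a dict with "vertical_fov" (degrees; the focal length in pixels is half the picture's height over the tangent of half this angle, whatever the lens; pixels are square), "cx", "cy" (the principal point, pixels), "position" and "rotation" of the camera in the world. Camera axes: x right, y up, looking along -z (the intrinsics and any distortion apply to the point x, -y, -z); pixel columns grow to the right and rows downward; lengths in m; the calibration is good to about 2 mm. A picture is of the moment at which its call begins. get_calibration takes no time and is no camera call.
- workorder.close_job(): hands the job in; it is judged then, once.
The state is a dict: "clock": time; "joint_pos": joint angles; "qvel": joint speeds; "tau": joint torques, N m; "tool_pos": TCP position; "orientation": TCP orientation; "force": force on the tool from outside, world axes, zero at the start; "moment": the same for the moment, N m; "opening": finger opening in m; "gripper_force": force on a finger pad.
Only numpy, scipy, OpenCV 4.12 (cv2) and the standard library are available. Lean on these libraries where they do the work, as an engineer would, in place of code of your own. Each camera call takes 0.05 s, during which the arm holds its last target. There are 200 camera calls.

## Working session

There is one attempt and no reset: what is moved stays moved. The work goes in short steps, Python scripts to look and compute and a tool call to move; the robot and the scene stay as the last step left them, time stands still between calls to the robot, and variables do not carry over. Pictures are saved under pics/ and viewed, at most 10 in all, crops included, and the job is handed in when it is done.

Besides the shell and the picture viewer there is one more tool, called after ">>>" as a command line: name --argument value ..., lists and objects as JSON in quotes. play_rows: Moves the arm, as the interface text tells. Its arguments: {"type":"object","properties":{"motion":{"type":"array"},"fingers":{"type":"number"}},"required":["motion"]}

```bash
mkdir -p pics; ls; python3 - <<'E'
from plant import ctrl,cams,workorder
import cv2
for n in("scene","top"):
    im=cams.snapshot(n); cv2.imwrite(f"pics/{n}0.png",im); print(n,cams.get_calibration(n))
print(ctrl.get_obs())
E
```

```text
pics
scene {'vertical_fov': 54.208128596825226, 'cx': 322.77523754395247, 'cy': 195.0851217785164, 'position': array([1.23418172, 0.25262789, 1.08870676]), 'rotation': array([ 37.22540548,  -0.89840837, 116.11694291])}
top {'vertical_fov': 54.02566051476109, 'cx': 319.27919855966377, 'cy': 199.99915864660116, 'position': array([ 0.46928647, -0.06341826,  1.16040341]), 'rotation': array([  5.19065706,   0.54726816, -89.64587845])}
{'clock': 0.1, 'joint_pos': array([-4.84640038e+01,  2.05874116e+01,  6.41693187e-01, -1.69651271e-02,
       -7.01370507e+01, -1.65051582e+01]), 'qvel': array([-0.05884203, -0.07077299,  0.03921021,  0.03226006, -0.02148465,
       -0.02295674]), 'tau': array([-3.07535149e-03, -5.84161770e+01,  2.93749666e+01,  7.01547101e+00,
        1.01625390e-02, -5.44839634e-05]), 'tool_pos': array([ 0.28539024, -0.61126767,  0.24453817]), 'orientation': array([ 1.79916110e+02, -8.22470941e-03, -1.54974932e+02]), 'force': array([-0.23993754, -0.52522956,  0.42946793]), 'moment': array([-0.01969861, -0.01942777,  0.00143466]), 'gripper_force': 0.0, 'opening': 0.0876162628599739}
```

View pics/top0.png

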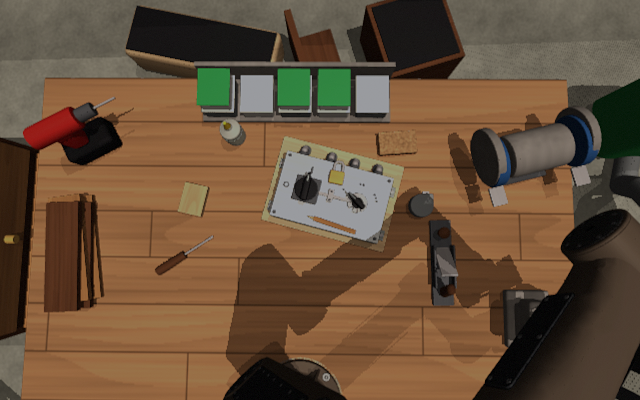

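View pics/scene0.png

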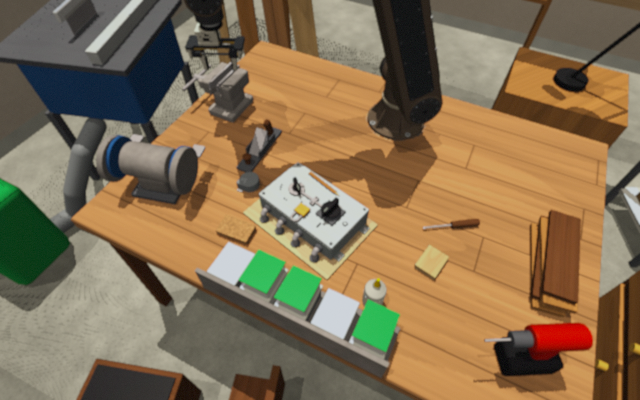

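```bash
cat > h.py <<'E'
import numpy as np,cv2
from scipy.spatial.transform import Rotation as R
from plant import ctrl,cams,workorder
C={n:cams.get_calibration(n) for n in("scene","top")}
def ray(n,uv):
    c=C[n]; f=200/np.tan(np.radians(c["vertical_fov"]/2))
    d=np.array([(uv[0]-c["cx"])/f,-(uv[1]-c["cy"])/f,-1.])
    return np.array(c["position"]),R.from_euler("xyz",c["rotation"],degrees=True).as_matrix()@d
def onplane(n,uv,z):
    p,d=ray(n,uv); return p+d*(z-p[2])/d[2]
def two(a,b):
    p,d=ray("scene",a); q,e=ray("top",b)
    s=np.linalg.lstsq(np.c_[d,-e],q-p,rcond=None)[0]
    A,B=p+d*s[0],q+e*s[1]; return (A+B)/2,np.linalg.norm(A-B)
def proj(n,P):
    c=C[n]; f=200/np.tan(np.radians(c["vertical_fov"]/2))
    v=R.from_euler("xyz",c["rotation"],degrees=True).as_matrix().T@(np.array(P)-c["position"])
    return np.array([c["cx"]-f*v[0]/v[2],c["cy"]+f*v[1]/v[2]])
E
python3 - <<'E'
import cv2,numpy as np
t=cv2.imread("pics/top0.png")[130:255,255:410]; s=cv2.imread("pics/scene0.png")[155:280,235:390]
o=np.hstack([cv2.resize(x,None,fx=5,fy=5,interpolation=cv2.INTER_CUBIC)for x in(t,)])
cv2.imwrite("pics/c1.png",o)
cv2.imwrite("pics/c2.png",cv2.resize(s,None,fx=5,fy=4.8,interpolation=cv2.INTER_CUBIC)) if 0 else cv2.imwrite("pics/c2.png",cv2.resize(s[:120],None,fx=5,fy=5,interpolation=cv2.INTER_CUBIC))
cv2.imwrite("pics/c1.png",o[:600])
E
```

```text
(no output)
```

View pics/c1.png

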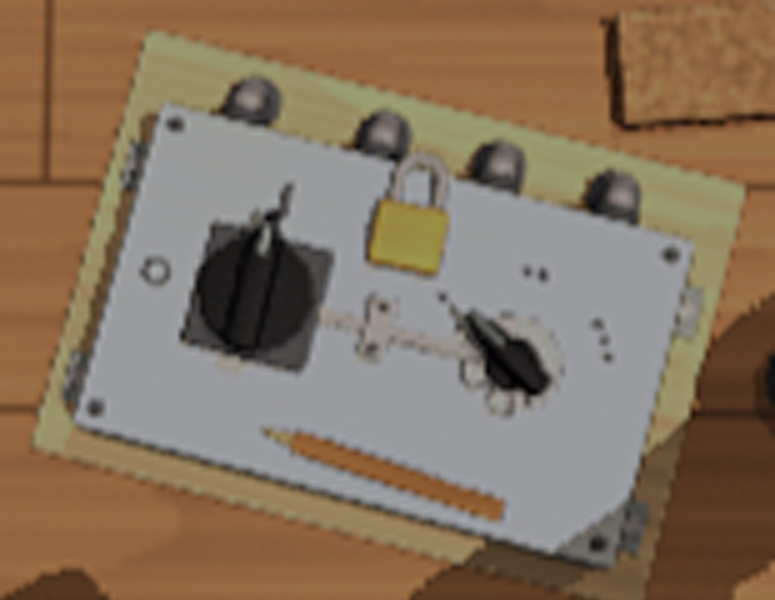

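View pics/c2.png

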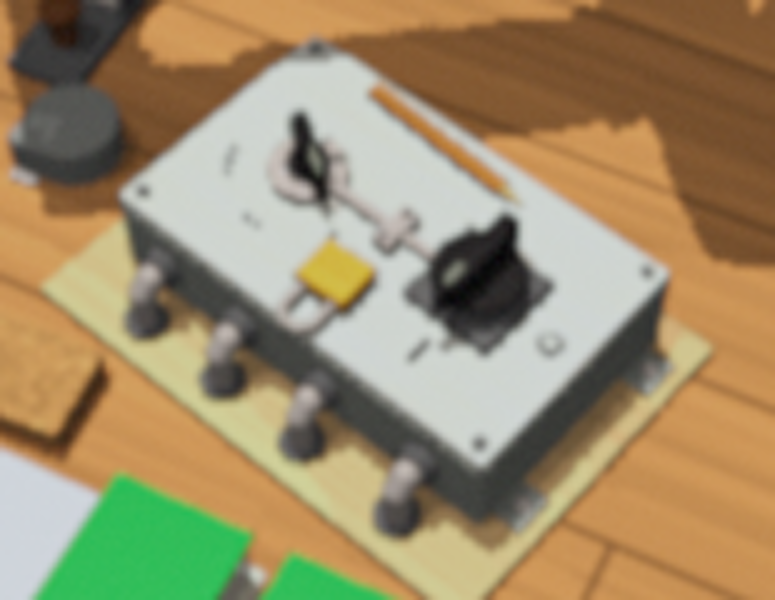

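The pictures show the plate's four screws in c1 at (176,124), (671,255), (95,407) and (598,543), with the isolator bar at about (258,290) and the selector bar at about (508,352). I'll triangulate these across the two views.

```bash
python3 - <<'E'
from h import *
np.set_printoptions(precision=4,suppress=True)
T=lambda p:((p[0]+.5)/5-.5+255,(p[1]+.5)/5-.5+130)
S=lambda p:((p[0]+.5)/5-.5+235,(p[1]+.5)/5-.5+155)
top=[(176,124),(671,255),(598,543),(95,407)]
sc=[(479,443),(143,191),(318,47),(647,271)]
P=[]
for n,a,b in zip("RL RR FR FL".split(),sc,top):
    p,r=two(S(a),T(b)); P.append(p); print(n,p,"gap",r)
P=np.array(P); c=P.mean(0)
print("c",c,"len y",np.linalg.norm(P[0]-P[1]),np.linalg.norm(P[3]-P[2]),"len x",np.linalg.norm(P[0]-P[3]),np.linalg.norm(P[1]-P[2]))
y=(P[0]-P[1]+P[3]-P[2])[:2]; x=(P[0]-P[3]+P[1]-P[2])[:2]
yaw=np.arctan2(y[1],y[0])-np.pi/2; yx=np.arctan2(x[1],x[0]); print("yaw",np.degrees([yaw,yx]))
z=c[2]
Q=np.array([onplane("top",T(b),z) for b in top]);print("top only",Q.mean(0))
Q=np.array([onplane("scene",S(b),z) for b in sc]);print("scene only",Q.mean(0))
yaw=np.arctan2(y[1]-x[0]*0,y[0])-np.pi/2
cx=(yaw+yx)/2; Rz=R.from_euler("z",cx).as_matrix()
for n in("top","scene"):
    im=cv2.imread(f"pics/{n}0.png"); 
    o=(255,130) if n=="top" else (235,155)
    big=cv2.resize(im[o[1]:o[1]+120,o[0]:o[0]+155],None,fx=5,fy=5,interpolation=cv2.INTER_CUBIC)
    b=c-[0,0,.076]
    pts={"isoc":(0,.072,.097+.029),"ison":(.033,.072,.126),"isob":(-.033,.072,.126),"selc":(0,-.072,.078+.038),
     "seln":(.018,-.072+.0312,.078+.03),"selb":(-.010,-.072-.0173,.116),"c1":(.095,.155,.076),"c2":(.095,-.155,.076),"c3":(-.095,-.155,.076),"c4":(-.095,.155,.076)}
    for k,v in pts.items():
        u=proj(n,b+Rz@np.array(v)); q=(int((u[0]-o[0]+.5)*5),int((u[1]-o[1]+.5)*5)); cv2.circle(big,q,4,(0,0,255),-1)
    cv2.imwrite(f"pics/chk_{n}.png",big)
a,b=[cv2.imread(f"pics/chk_{n}.png") for n in("top","scene")]
cv2.imwrite("pics/chk.png",cv2.resize(np.vstack([a,b])[::1],(600,600*1200//775))[:600]) if 0 else cv2.imwrite("pics/chk.png",cv2.resize(np.hstack([a[:,50:700],b[:,100:700]]),(800,384)))
E
```

```text
RL [0.6935 0.0301 0.087 ] gap 6.259210776500195e-05
RR [ 0.6216 -0.2441  0.0862] gap 0.0003855166828926666
FR [ 0.463  -0.202   0.0884] gap 0.0008748426583317636
FL [0.5357 0.0719 0.0896] gap 0.0006611409746112468
c [ 0.5785 -0.086   0.0878] len y 0.2834878990691278 0.28341381481801087 len x 0.16328334221656346 0.16408475742018477
yaw [-14.7778 -14.8566]
top only [ 0.5784 -0.0859  0.0878]
scene only [ 0.5784 -0.0859  0.0878]
```

View pics/chk.png

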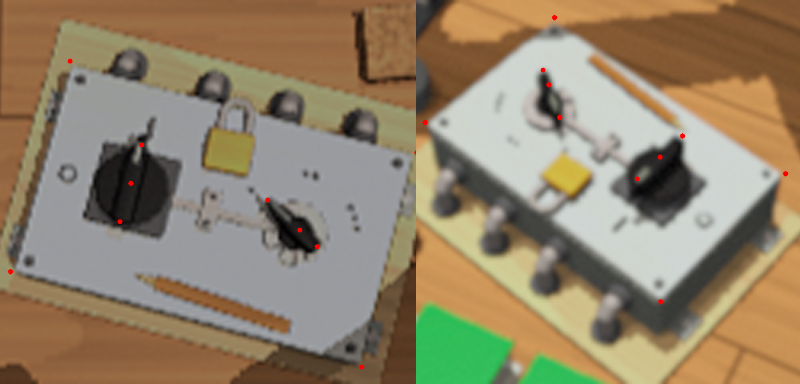

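The handles fit the model (z gap under 1 mm, yaw -14.8°). That puts the isolator at about (0.597, -0.016), the selector at about (0.560, -0.156), and the box's underside at z of about 0.011. I'll move over the isolator now.

>>> play_rows --motion '[{"x": -1,"y": 0.76},{"x": -1,"y": 0.76},{"x": -1,"y": 0.76},{"x": -1,"y": 0.76},{"x": -1,"y": 0.76},{"x": -1,"y": 0.76},{"x": -1,"y": 0.76},{"x": -1,"y": 0.76},{"x": -1,"y": 0.76},{"x": -1,"y": 0.76},{"x": -1,"y": 0.76},{"x": -1,"y": 0.76},{"x": -1,"y": 0.76},{"x": -1,"y": 0.76},{"x": -1,"y": 0.76},{"x": -1,"y": 0.76},{"x": -1,"y": 0.76},{"x": -1,"y": 0.76},{"x": -1,"y": 0.76},{"x": -1,"y": 0.76}]' --fingers 0

```text
$.motion[0]: bad value
```

>>> play_rows --motion '[{"x": -0.68,"y": 0.54},{"x": -0.68,"y": 0.54},{"rz": 1},{"rz": 1},{"rz": 1},{"rz": 1},{"rz": 1},{"rz": 1},{"rz": 1},{"rz": 1},{"rz": 1},{"rz": 0.95},{},{}]'

```text
$.motion[0]: bad value
```

>>> play_rows --motion '[{"x": -1,"y": 0.76,"z": 0,"rx": 0,"ry": 0,"rz": 0},{"x": -1,"y": 0.76,"z": 0,"rx": 0,"ry": 0,"rz": 0},{"x": -1,"y": 0.76,"z": 0,"rx": 0,"ry": 0,"rz": 0},{"x": -1,"y": 0.76,"z": 0,"rx": 0,"ry": 0,"rz": 0},{"x": -1,"y": 0.76,"z": 0,"rx": 0,"ry": 0,"rz": 0},{"x": -1,"y": 0.76,"z": 0,"rx": 0,"ry": 0,"rz": 0},{"x": -1,"y": 0.76,"z": 0,"rx": 0,"ry": 0,"rz": 0},{"x": -1,"y": 0.76,"z": 0,"rx": 0,"ry": 0,"rz": 0},{"x": -1,"y": 0.76,"z": 0,"rx": 0,"ry": 0,"rz": 0},{"x": -1,"y": 0.76,"z": 0,"rx": 0,"ry": 0,"rz": 0},{"x": -1,"y": 0.76,"z": 0,"rx": 0,"ry": 0,"rz": 0},{"x": -1,"y": 0.76,"z": 0,"rx": 0,"ry": 0,"rz": 0},{"x": -1,"y": 0.76,"z": 0,"rx": 0,"ry": 0,"rz": 0},{"x": -1,"y": 0.76,"z": 0,"rx": 0,"ry": 0,"rz": 0},{"x": -1,"y": 0.76,"z": 0,"rx": 0,"ry": 0,"rz": 0},{"x": -1,"y": 0.76,"z": 0,"rx": 0,"ry": 0,"rz": 0},{"x": -1,"y": 0.76,"z": 0,"rx": 0,"ry": 0,"rz": 0},{"x": -1,"y": 0.76,"z": 0,"rx": 0,"ry": 0,"rz": 0},{"x": -1,"y": 0.76,"z": 0,"rx": 0,"ry": 0,"rz": 0},{"x": -1,"y": 0.76,"z": 0,"rx": 0,"ry": 0,"rz": 0}]' --fingers 0

```text
clock: 2.6
tool_pos: [0.578, -0.0548, 0.245]
orientation: [180.0, -0.0, -155.0]
force: [0.6, 0.4, -0.9]
opening: 0.0436
gripper_force: 0.0
```

>>> play_rows --motion '[{"x": -0.67,"y": 0.54,"z": 0,"rx": 0,"ry": 0,"rz": 0},{"x": -0.67,"y": 0.54,"z": 0,"rx": 0,"ry": 0,"rz": 0},{"x": 0,"y": 0,"z": 0.5,"rx": 0,"ry": 0,"rz": 1},{"x": 0,"y": 0,"z": 0.5,"rx": 0,"ry": 0,"rz": 1},{"x": 0,"y": 0,"z": 0.5,"rx": 0,"ry": 0,"rz": 1},{"x": 0,"y": 0,"z": 0.4,"rx": 0,"ry": 0,"rz": 1},{"x": 0,"y": 0,"z": 0.4,"rx": 0,"ry": 0,"rz": 1},{"x": 0,"y": 0,"z": 0.4,"rx": 0,"ry": 0,"rz": 1},{"x": 0,"y": 0,"z": 0.3,"rx": 0,"ry": 0,"rz": 1},{"x": 0,"y": 0,"z": 0,"rx": 0,"ry": 0,"rz": 1},{"x": 0,"y": 0,"z": 0,"rx": 0,"ry": 0,"rz": 1},{"x": 0,"y": 0,"z": 0,"rx": 0,"ry": 0,"rz": 0.95},{"x": 0,"y": 0,"z": 0,"rx": 0,"ry": 0,"rz": 0},{"x": 0,"y": 0,"z": 0,"rx": 0,"ry": 0,"rz": 0}]'

```text
clock: 4.35
tool_pos: [0.5968, -0.0171, 0.1703]
orientation: [-180.0, -0.0, 165.3]
force: [0.1, -0.1, 0.8]
opening: 0.0438
gripper_force: 0.0
```

>>> play_rows --motion '[{"x": 0,"y": 0,"z": 0.3,"rx": 0,"ry": 0,"rz": 0},{"x": 0,"y": 0,"z": 0.3,"rx": 0,"ry": 0,"rz": 0},{"x": 0,"y": 0,"z": 0.3,"rx": 0,"ry": 0,"rz": 0},{"x": 0,"y": 0,"z": 0.3,"rx": 0,"ry": 0,"rz": 0},{"x": 0,"y": 0,"z": 0.2,"rx": 0,"ry": 0,"rz": 0},{"x": 0,"y": 0,"z": 0,"rx": 0,"ry": 0,"rz": 0},{"x": 0,"y": 0,"z": 0,"rx": 0,"ry": 0,"rz": 0}]'

```text
clock: 5.22
tool_pos: [0.5969, -0.0171, 0.1356]
orientation: [180.0, 0.0, 165.2]
force: [-1.1, 0.8, 0.4]
opening: 0.0436
gripper_force: 0.0
```

```bash
python3 - <<'E'
from h import *
im=cams.snapshot("scene"); cv2.imwrite("pics/s1.png",cv2.resize(im[130:290,220:400],None,fx=4,fy=3.7) if 0 else cv2.resize(im[140:280,230:410],None,fx=4,fy=4))
E
```

```text
(no output)
```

View pics/s1.png

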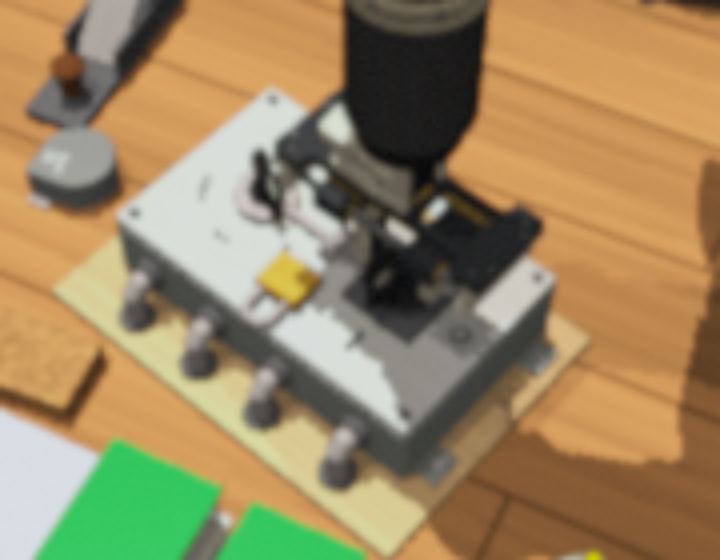

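The gripper straddles the isolator's bar at about (390,280) and nothing looks touched, so I'll close the fingers.

>>> play_rows --motion '[{"x": 0,"y": 0,"z": 0,"rx": 0,"ry": 0,"rz": 0},{"x": 0,"y": 0,"z": 0,"rx": 0,"ry": 0,"rz": 0},{"x": 0,"y": 0,"z": 0,"rx": 0,"ry": 0,"rz": 0},{"x": 0,"y": 0,"z": 0,"rx": 0,"ry": 0,"rz": 0},{"x": 0,"y": 0,"z": 0,"rx": 0,"ry": 0,"rz": 0},{"x": 0,"y": 0,"z": 0,"rx": 0,"ry": 0,"rz": 0}]' --fingers -1

```text
clock: 6.02
tool_pos: [0.597, -0.0166, 0.1355]
orientation: [180.0, 0.0, 165.2]
force: [1.1, 4.8, 1.0]
opening: 0.016
gripper_force: 29.9
```

```bash
python3 -c "
from h import *
o=ctrl.get_obs();print(o['clock'],o['tool_pos'],o['force'],o['moment'],o['opening'],o['gripper_force'])"
```

```text
6.025 [ 0.59703799 -0.01661202  0.13550067] [1.0872068  4.82209215 0.98968874] [ 1.94976768 -0.08222279 -0.05333464] 0.015963825828858826 29.8943030834198
```

>>> play_rows --motion '[{"x": 0,"y": 0.02,"z": 0,"rx": 0,"ry": 0,"rz": 0},{"x": 0,"y": 0,"z": 0.025,"rx": 0,"ry": 0,"rz": 0},{"x": 0,"y": 0,"z": 0.025,"rx": 0,"ry": 0,"rz": 0},{"x": 0,"y": 0,"z": 0.025,"rx": 0,"ry": 0,"rz": 0}]'

```text
clock: 6.52
tool_pos: [0.5971, -0.0165, 0.1336]
orientation: [180.0, 0.0, 165.2]
force: [0.3, 5.3, 1.9]
opening: 0.0155
gripper_force: 29.9
```

>>> play_rows --motion '[{"x": 0,"y": 0,"z": 0.025,"rx": 0,"ry": 0,"rz": 0}]'

```text
clock: 6.65
tool_pos: [0.5971, -0.0165, 0.133]
orientation: [180.0, 0.0, 165.2]
force: [0.3, 4.8, 2.6]
opening: 0.0155
gripper_force: 29.9
```

>>> play_rows --motion '[{"x": 0,"y": 0,"z": 0.02,"rx": 0,"ry": 0,"rz": 0}]'

```text
clock: 6.78
tool_pos: [0.5971, -0.0165, 0.1325]
orientation: [180.0, 0.0, 165.2]
force: [0.5, 4.9, 3.8]
opening: 0.0157
gripper_force: 29.9
```

>>> play_rows --motion '[{"x": 0,"y": 0,"z": 0.02,"rx": 0,"ry": 0,"rz": 0}]'

```text
clock: 6.9
tool_pos: [0.597, -0.0166, 0.1319]
orientation: [180.0, 0.0, 165.2]
force: [0.0, 5.4, 3.1]
opening: 0.0159
gripper_force: 29.9
```

>>> play_rows --motion '[{"x": 0,"y": 0,"z": 0.02,"rx": 0,"ry": 0,"rz": 0}]'

```text
clock: 7.02
tool_pos: [0.5971, -0.0166, 0.1315]
orientation: [180.0, 0.0, 165.2]
force: [-0.3, 4.4, 3.9]
opening: 0.0159
gripper_force: 29.9
```

>>> play_rows --motion '[{"x": 0,"y": 0,"z": 0,"rx": 0,"ry": 0,"rz": 0}]'

```text
clock: 7.15
tool_pos: [0.5971, -0.0166, 0.1315]
orientation: [180.0, 0.0, 165.2]
force: [0.4, 4.7, 3.6]
opening: 0.0159
gripper_force: 29.9
```

>>> play_rows --motion '[{"x": 0,"y": 0,"z": 0.02,"rx": 0,"ry": 0,"rz": 0}]'

```text
clock: 7.28
tool_pos: [0.5971, -0.0166, 0.131]
orientation: [180.0, 0.0, 165.2]
force: [1.1, 5.1, 3.5]
opening: 0.0158
gripper_force: 29.9
```

>>> play_rows --motion '[{"x": 0,"y": 0,"z": 0.02,"rx": 0,"ry": 0,"rz": 0}]'

```text
clock: 7.4
tool_pos: [0.5971, -0.0166, 0.1305]
orientation: [180.0, 0.0, 165.2]
force: [0.7, 4.6, 3.7]
opening: 0.0157
gripper_force: 29.9
```

>>> play_rows --motion '[{"x": 0,"y": 0,"z": 0.016,"rx": 0,"ry": 0,"rz": 0}]'

```text
clock: 7.52
tool_pos: [0.5971, -0.0166, 0.1304]
orientation: [180.0, 0.0, 165.2]
force: [-1.1, 5.1, 7.8]
opening: 0.0153
gripper_force: 29.9
```

>>> play_rows --motion '[{"x": 0,"y": 0,"z": 0.004,"rx": 0,"ry": 0,"rz": 0},{"x": 0,"y": 0,"z": 0,"rx": 0,"ry": 0,"rz": 0}]'

```text
clock: 7.78
tool_pos: [0.5971, -0.0166, 0.1304]
orientation: [180.0, 0.0, 165.2]
force: [-0.6, 5.2, 6.8]
opening: 0.0156
gripper_force: 29.9
```

```bash
python3 -c "
from h import *
o=ctrl.get_obs();print(o['clock'],o['tool_pos'],o['force'],o['moment'],o['opening'],o['gripper_force'],o['joint_pos'])"
```

```text
7.775 [ 0.59708718 -0.01656073  0.13038386] [-0.57814293  5.20714271  6.77796871] [1.92047626 0.41854907 0.03612886] 0.0156342156713625 29.898928999900818 [ 1.71443480e+01  1.88868844e+01 -1.80205695e+01  6.83337523e-03
 -5.30567938e+01 -1.21910634e+02]
```

That's the stop, about 5 mm in. Now I'll turn towards off while holding it pressed.

>>> play_rows --motion '[{"x": 0,"y": 0,"z": 0,"rx": 0,"ry": 0,"rz": -0.4},{"x": 0,"y": 0,"z": 0,"rx": 0,"ry": 0,"rz": -0.6},{"x": 0,"y": 0,"z": 0,"rx": 0,"ry": 0,"rz": -0.6},{"x": 0,"y": 0,"z": 0,"rx": 0,"ry": 0,"rz": -0.6}]'

```text
clock: 8.28
tool_pos: [0.5971, -0.0164, 0.1304]
orientation: [180.0, 0.0, 174.1]
force: [-1.1, 6.2, 6.8]
opening: 0.0158
gripper_force: 29.9
```

```bash
python3 -c "
from h import *
o=ctrl.get_obs();print(o['clock'],o['tool_pos'],o['orientation'],o['force'],o['moment'],o['opening'],o['gripper_force'])"
```

```text
8.275 [ 0.59710481 -0.01642359  0.13038545] [1.79980775e+02 3.83940324e-02 1.74116101e+02] [-1.13268524  6.16118858  6.78214498] [ 2.19761624  0.42983572 -0.11211246] 0.015811724289907327 29.904201328754425
```

>>> play_rows --motion '[{"x": 0,"y": 0.012,"z": 0,"rx": 0,"ry": 0,"rz": -0.9},{"x": 0,"y": 0,"z": 0,"rx": 0,"ry": 0,"rz": -0.9},{"x": 0,"y": 0,"z": 0,"rx": 0,"ry": 0,"rz": -0.9},{"x": 0,"y": 0,"z": 0,"rx": 0,"ry": 0,"rz": -0.9},{"x": 0,"y": 0,"z": 0,"rx": 0,"ry": 0,"rz": -0.9},{"x": 0,"y": 0,"z": 0,"rx": 0,"ry": 0,"rz": -0.9},{"x": 0,"y": 0,"z": 0,"rx": 0,"ry": 0,"rz": -0.9},{"x": 0,"y": 0,"z": 0,"rx": 0,"ry": 0,"rz": -0.9}]'

```text
clock: 9.28
tool_pos: [0.597, -0.016, 0.1304]
orientation: [180.0, 0.0, -157.0]
force: [-2.1, 7.6, 6.9]
opening: 0.0157
gripper_force: 29.9
```

>>> play_rows --motion '[{"x": 0,"y": 0,"z": 0,"rx": 0,"ry": 0,"rz": -0.9},{"x": 0,"y": 0,"z": 0,"rx": 0,"ry": 0,"rz": -0.9},{"x": 0,"y": 0,"z": 0,"rx": 0,"ry": 0,"rz": -0.9},{"x": 0,"y": 0,"z": 0,"rx": 0,"ry": 0,"rz": -0.9},{"x": 0,"y": 0,"z": 0,"rx": 0,"ry": 0,"rz": -0.9},{"x": 0,"y": 0,"z": 0,"rx": 0,"ry": 0,"rz": -0.9},{"x": 0,"y": 0,"z": 0,"rx": 0,"ry": 0,"rz": -0.9},{"x": 0,"y": 0,"z": 0,"rx": 0,"ry": 0,"rz": -0.9}]'

```text
clock: 10.28
tool_pos: [0.5968, -0.0157, 0.1304]
orientation: [180.0, 0.0, -128.2]
force: [-2.3, 9.0, 8.2]
opening: 0.0156
gripper_force: 29.9
```

>>> play_rows --motion '[{"x": -0.031,"y": 0.025,"z": 0,"rx": 0,"ry": 0,"rz": -0.9},{"x": 0,"y": 0,"z": 0,"rx": 0,"ry": 0,"rz": -0.9},{"x": 0,"y": 0,"z": 0,"rx": 0,"ry": 0,"rz": -0.9},{"x": 0,"y": 0,"z": 0,"rx": 0,"ry": 0,"rz": -0.9},{"x": 0,"y": 0,"z": 0,"rx": 0,"ry": 0,"rz": -0.9},{"x": 0,"y": 0,"z": 0,"rx": 0,"ry": 0,"rz": -0.6}]'

```text
clock: 11.02
tool_pos: [0.5965, -0.0154, 0.1304]
orientation: [180.0, -0.0, -107.9]
force: [-3.3, 5.0, 8.0]
opening: 0.0158
gripper_force: 29.9
```

```bash
python3 -c "
from h import *
o=ctrl.get_obs();print(o['clock'],o['tool_pos'],o['orientation'],o['force'],o['moment'],o['opening'],o['gripper_force'])"
```

```text
11.025 [ 0.5965247  -0.01544189  0.13038332] [ 1.79980590e+02 -1.41255482e-02 -1.07874497e+02] [-3.26035937  5.00967584  8.04022601] [ 1.97084353  1.32286944 -0.05469827] 0.01576290257814077 29.90520089864731
```

>>> play_rows --motion '[{"x": 0,"y": 0,"z": 0,"rx": 0,"ry": 0,"rz": -0.4},{"x": 0,"y": 0,"z": 0,"rx": 0,"ry": 0,"rz": -0.3}]'

```text
clock: 11.28
tool_pos: [0.5965, -0.0154, 0.1303]
orientation: [180.0, -0.0, -105.1]
force: [-3.9, 5.1, 8.1]
opening: 0.0157
gripper_force: 29.9
```

```bash
python3 -c "
from h import *
o=ctrl.get_obs();print(o['clock'],o['tool_pos'],o['orientation'],o['force'],o['moment'],o['opening'],o['gripper_force'])"
```

```text
11.275 [ 0.59646846 -0.01542541  0.13034631] [ 1.79971008e+02 -1.44912823e-02 -1.05128286e+02] [-3.93114713  5.14969652  8.12424341] [ 2.04730823  1.2986525  -0.07444889] 0.015676722284286813 29.903956353664398
```

>>> play_rows --motion '[{"x": 0,"y": 0,"z": -0.04,"rx": 0,"ry": 0,"rz": 0},{"x": 0,"y": 0,"z": -0.04,"rx": 0,"ry": 0,"rz": 0},{"x": 0,"y": 0,"z": -0.04,"rx": 0,"ry": 0,"rz": 0},{"x": 0,"y": 0,"z": -0.04,"rx": 0,"ry": 0,"rz": 0},{"x": 0,"y": 0,"z": -0.04,"rx": 0,"ry": 0,"rz": 0},{"x": 0,"y": 0,"z": 0,"rx": 0,"ry": 0,"rz": 0}]'

```text
clock: 12.02
tool_pos: [0.5965, -0.0154, 0.1346]
orientation: [179.9, -0.0, -105.2]
force: [-2.7, 4.9, 2.3]
opening: 0.0155
gripper_force: 29.9
```

>>> play_rows --motion '[{"x": 0,"y": 0,"z": 0,"rx": 0,"ry": 0,"rz": 0},{"x": 0,"y": 0,"z": 0,"rx": 0,"ry": 0,"rz": 0},{"x": 0,"y": 0,"z": 0,"rx": 0,"ry": 0,"rz": 0},{"x": 0,"y": 0,"z": 0,"rx": 0,"ry": 0,"rz": 0}]' --fingers 0

```text
clock: 12.52
tool_pos: [0.5969, -0.0156, 0.1348]
orientation: [180.0, -0.0, -105.2]
force: [0.2, 0.0, -0.3]
opening: 0.0437
gripper_force: 0.0
```

>>> play_rows --motion '[{"x": 0,"y": 0,"z": -1,"rx": 0,"ry": 0,"rz": 0},{"x": 0,"y": 0,"z": -1,"rx": 0,"ry": 0,"rz": 0},{"x": 0.96,"y": 0,"z": 0,"rx": 0,"ry": 0,"rz": 0},{"x": 0.96,"y": 0,"z": 0,"rx": 0,"ry": 0,"rz": 0},{"x": 0.96,"y": 0,"z": 0,"rx": 0,"ry": 0,"rz": 0},{"x": 0.96,"y": 0,"z": 0,"rx": 0,"ry": 0,"rz": 0},{"x": 0.96,"y": 0,"z": 0,"rx": 0,"ry": 0,"rz": 0},{"x": 0.96,"y": 0,"z": 0,"rx": 0,"ry": 0,"rz": 0},{"x": 0,"y": 0,"z": 0,"rx": 0,"ry": 0,"rz": 0.9},{"x": 0,"y": 0,"z": 0,"rx": 0,"ry": 0,"rz": 0.9},{"x": 0,"y": 0,"z": 0,"rx": 0,"ry": 0,"rz": 0.9},{"x": 0,"y": 0,"z": 0,"rx": 0,"ry": 0,"rz": 0.9},{"x": 0,"y": 0,"z": 0,"rx": 0,"ry": 0,"rz": 0.9},{"x": 0,"y": 0,"z": 0,"rx": 0,"ry": 0,"rz": 0.9},{"x": 0,"y": 0,"z": 0,"rx": 0,"ry": 0,"rz": 0.9},{"x": 0,"y": 0,"z": 0,"rx": 0,"ry": 0,"rz": 0.9},{"x": 0,"y": 0,"z": 0,"rx": 0,"ry": 0,"rz": 0.2},{"x": 0,"y": 0,"z": 0,"rx": 0,"ry": 0,"rz": 0}]'

```text
clock: 14.78
tool_pos: [0.5588, -0.1547, 0.1845]
orientation: [180.0, -0.0, -134.7]
force: [-0.6, -0.1, 0.9]
opening: 0.044
gripper_force: 0.0
```

```bash
python3 - <<'E'
from h import *
im=cams.snapshot("scene"); cv2.imwrite("pics/s2.png",cv2.resize(im[140:280,230:410],None,fx=4,fy=4,interpolation=cv2.INTER_CUBIC))
E
```

```text
(no output)
```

View pics/s2.png

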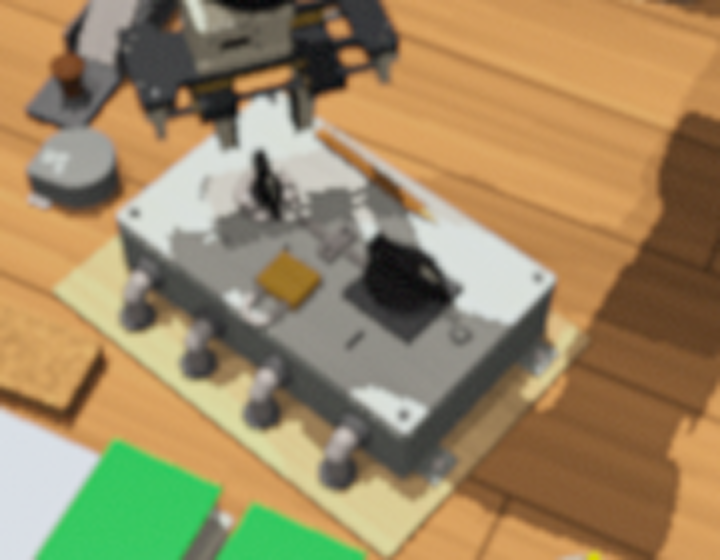

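The isolator stands at off with its nose at (445,290), the bolt has drawn back, and the padlock and pencil are undisturbed. I'll go down onto the selector.

>>> play_rows --motion '[{"x": -0.02,"y": -0.02,"z": 0.45,"rx": 0,"ry": 0,"rz": 0},{"x": 0,"y": 0,"z": 0.45,"rx": 0,"ry": 0,"rz": 0},{"x": 0,"y": 0,"z": 0.45,"rx": 0,"ry": 0,"rz": 0},{"x": 0,"y": 0,"z": 0.45,"rx": 0,"ry": 0,"rz": 0},{"x": 0,"y": 0,"z": 0.45,"rx": 0,"ry": 0,"rz": 0},{"x": 0,"y": 0,"z": 0.25,"rx": 0,"ry": 0,"rz": 0},{"x": 0,"y": 0,"z": 0,"rx": 0,"ry": 0,"rz": 0}]'

```text
clock: 15.7
tool_pos: [0.5597, -0.1544, 0.1218]
orientation: [180.0, -0.0, -134.8]
force: [0.5, 0.6, -0.2]
opening: 0.0442
gripper_force: 0.0
```

>>> play_rows --motion '[{"x": 0,"y": 0,"z": 0,"rx": 0,"ry": 0,"rz": 0},{"x": 0,"y": 0,"z": 0,"rx": 0,"ry": 0,"rz": 0},{"x": 0,"y": 0,"z": 0,"rx": 0,"ry": 0,"rz": 0},{"x": 0,"y": 0,"z": 0,"rx": 0,"ry": 0,"rz": 0},{"x": 0,"y": 0,"z": 0,"rx": 0,"ry": 0,"rz": 0},{"x": 0,"y": 0,"z": 0,"rx": 0,"ry": 0,"rz": 0}]' --fingers -1

```text
clock: 16.45
tool_pos: [0.5605, -0.1547, 0.1227]
orientation: [-179.9, 0.0, -134.8]
force: [2.7, -4.3, -0.5]
opening: 0.0128
gripper_force: 30.0
```

```bash
python3 -c "
from h import *
o=ctrl.get_obs();print(o['clock'],o['tool_pos'],o['orientation'],o['force'],o['moment'],o['opening'],o['gripper_force'])"
```

```text
16.45 [ 0.5605295 -0.1546876  0.1227089] [-1.79931757e+02  2.59219420e-02 -1.34762904e+02] [ 2.73365635 -4.28828835 -0.50928508] [-1.63523988 -1.02998917  0.01033703] 0.012799984241643629 29.98486340045929
```

>>> play_rows --motion '[{"x": 0,"y": -0.014,"z": 0,"rx": 0,"ry": 0,"rz": 0.5},{"x": 0,"y": 0,"z": 0,"rx": 0,"ry": 0,"rz": 0.9},{"x": 0,"y": 0,"z": 0,"rx": 0,"ry": 0,"rz": 0.9},{"x": 0,"y": 0,"z": 0,"rx": 0,"ry": 0,"rz": 0.9},{"x": 0,"y": 0,"z": 0,"rx": 0,"ry": 0,"rz": 0.9},{"x": 0,"y": 0,"z": 0,"rx": 0,"ry": 0,"rz": 0.9},{"x": 0,"y": 0,"z": 0,"rx": 0,"ry": 0,"rz": 0.9},{"x": 0,"y": 0,"z": 0,"rx": 0,"ry": 0,"rz": 0.9}]'

```text
clock: 17.45
tool_pos: [0.5608, -0.1551, 0.1227]
orientation: [-179.9, 0.1, -162.1]
force: [3.4, -5.7, -1.2]
opening: 0.0126
gripper_force: 30.0
```

>>> play_rows --motion '[{"x": 0,"y": 0,"z": 0,"rx": 0,"ry": 0,"rz": 0.9},{"x": 0,"y": 0,"z": 0,"rx": 0,"ry": 0,"rz": 0.9},{"x": 0,"y": 0,"z": 0,"rx": 0,"ry": 0,"rz": 0.9},{"x": 0,"y": 0,"z": 0,"rx": 0,"ry": 0,"rz": 0.9},{"x": 0,"y": 0,"z": 0,"rx": 0,"ry": 0,"rz": 0.9},{"x": 0,"y": 0,"z": 0,"rx": 0,"ry": 0,"rz": 0.9},{"x": 0,"y": 0,"z": 0,"rx": 0,"ry": 0,"rz": 0.9},{"x": 0,"y": 0,"z": 0,"rx": 0,"ry": 0,"rz": 0.9},{"x": 0,"y": 0,"z": 0,"rx": 0,"ry": 0,"rz": 0.9},{"x": 0,"y": 0,"z": 0,"rx": 0,"ry": 0,"rz": 0.1},{"x": 0,"y": 0,"z": 0,"rx": 0,"ry": 0,"rz": 0}]'

```text
clock: 18.82
tool_pos: [0.5608, -0.1556, 0.1227]
orientation: [-179.9, 0.1, 165.2]
force: [3.5, -8.3, -2.1]
opening: 0.0129
gripper_force: 30.0
```

```bash
python3 -c "
from h import *
o=ctrl.get_obs();print(o['clock'],o['tool_pos'],o['orientation'],o['force'],o['moment'],o['opening'],o['gripper_force'])"
```

```text
18.825 [ 0.56082894 -0.15557066  0.12269181] [-1.79944563e+02  8.32449331e-02  1.65160508e+02] [ 3.46810938 -8.2979133  -2.13884344] [-3.27381929 -1.50844015  0.06906734] 0.012873736804591524 29.98343199491501
```

>>> play_rows --motion '[{"x": 0,"y": 0,"z": 0,"rx": 0,"ry": 0,"rz": 0},{"x": 0,"y": 0,"z": 0,"rx": 0,"ry": 0,"rz": 0},{"x": 0,"y": 0,"z": 0,"rx": 0,"ry": 0,"rz": 0},{"x": 0,"y": 0,"z": -0.5,"rx": 0,"ry": 0,"rz": 0},{"x": 0,"y": 0,"z": -1,"rx": 0,"ry": 0,"rz": 0},{"x": 0,"y": 0,"z": -1,"rx": 0,"ry": 0,"rz": 0},{"x": 0,"y": 0.96,"z": 0,"rx": 0,"ry": 0,"rz": 0},{"x": 0,"y": 0.96,"z": 0,"rx": 0,"ry": 0,"rz": 0},{"x": 0,"y": 0.96,"z": 0,"rx": 0,"ry": 0,"rz": 0},{"x": 0,"y": 0.96,"z": 0,"rx": 0,"ry": 0,"rz": 0},{"x": 0,"y": 0.96,"z": 0,"rx": 0,"ry": 0,"rz": 0},{"x": 0,"y": 0.96,"z": 0,"rx": 0,"ry": 0,"rz": 0},{"x": 0,"y": 0,"z": 0,"rx": 0,"ry": 0,"rz": 0}]' --fingers -0.4

```text
clock: 20.45
tool_pos: [0.5974, -0.0137, 0.1853]
orientation: [180.0, 0.0, 165.3]
force: [0.0, 0.2, -0.2]
opening: 0.0265
gripper_force: 0.0
```

>>> play_rows --motion '[{"x": 0,"y": 0,"z": 0,"rx": 0,"ry": 0,"rz": -1},{"x": 0,"y": 0,"z": 0,"rx": 0,"ry": 0,"rz": -1},{"x": 0,"y": 0,"z": 0,"rx": 0,"ry": 0,"rz": -1},{"x": 0,"y": 0,"z": 0,"rx": 0,"ry": 0,"rz": -1},{"x": 0,"y": 0,"z": 0,"rx": 0,"ry": 0,"rz": -1},{"x": 0,"y": 0,"z": 0,"rx": 0,"ry": 0,"rz": -1},{"x": 0,"y": 0,"z": 0,"rx": 0,"ry": 0,"rz": -1},{"x": 0,"y": 0,"z": 0,"rx": 0,"ry": 0,"rz": -1},{"x": 0,"y": 0,"z": 0,"rx": 0,"ry": 0,"rz": -1},{"x": 0,"y": 0,"z": 0,"rx": 0,"ry": 0,"rz": -1},{"x": 0,"y": 0,"z": 0,"rx": 0,"ry": 0,"rz": -1},{"x": 0,"y": 0,"z": 0,"rx": 0,"ry": 0,"rz": -1},{"x": 0,"y": 0,"z": 0,"rx": 0,"ry": 0,"rz": -1},{"x": 0,"y": 0,"z": 0,"rx": 0,"ry": 0,"rz": -1},{"x": 0,"y": 0,"z": 0,"rx": 0,"ry": 0,"rz": -1},{"x": 0,"y": 0,"z": 0,"rx": 0,"ry": 0,"rz": -1},{"x": 0,"y": 0,"z": 0,"rx": 0,"ry": 0,"rz": -1},{"x": 0,"y": 0,"z": 0,"rx": 0,"ry": 0,"rz": -1},{"x": 0,"y": 0,"z": 0,"rx": 0,"ry": 0,"rz": -1},{"x": 0,"y": 0,"z": 0,"rx": 0,"ry": 0,"rz": -1}]' --fingers 0

```text
clock: 22.95
tool_pos: [0.5968, -0.0157, 0.1851]
orientation: [180.0, -0.0, -114.7]
force: [-0.1, -0.2, -0.6]
opening: 0.0439
gripper_force: 0.0
```

>>> play_rows --motion '[{"x": 0,"y": 0,"z": 0,"rx": 0,"ry": 0,"rz": -1},{"x": 0,"y": 0,"z": 0,"rx": 0,"ry": 0,"rz": -1},{"x": 0,"y": 0,"z": 0,"rx": 0,"ry": 0,"rz": -0.5},{"x": 0,"y": 0,"z": 0,"rx": 0,"ry": 0,"rz": 0}]'

```text
clock: 23.45
tool_pos: [0.5968, -0.0155, 0.185]
orientation: [180.0, -0.0, -104.8]
force: [0.5, 0.4, -0.3]
opening: 0.0439
gripper_force: 0.0
```

```bash
python3 - <<'E'
from h import *
im=cams.snapshot("scene"); cv2.imwrite("pics/s3.png",cv2.resize(im[140:280,230:410],None,fx=4,fy=4,interpolation=cv2.INTER_CUBIC))
E
```

```text
(no output)
```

View pics/s3.png

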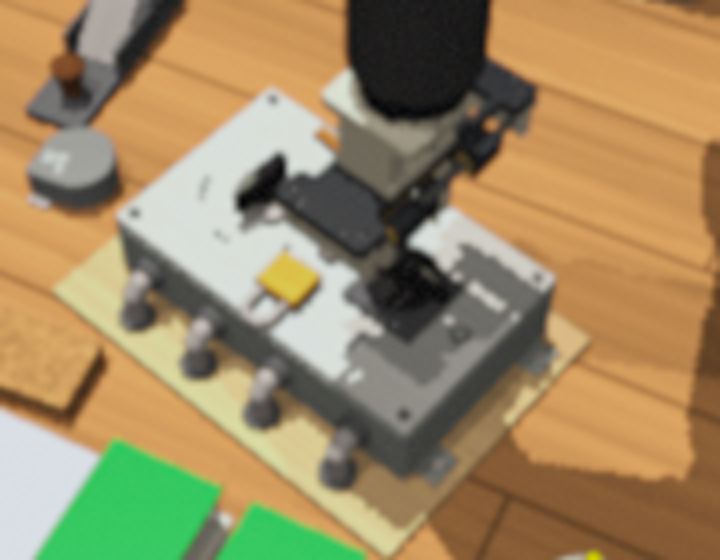

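The selector at (260,180) now points at the two studs at (220,237). I'll go back down onto the isolator.

>>> play_rows --motion '[{"x": -0.013,"y": 0.028,"z": 0.4,"rx": 0,"ry": 0,"rz": 0},{"x": 0,"y": 0,"z": 0.4,"rx": 0,"ry": 0,"rz": 0},{"x": 0,"y": 0,"z": 0.4,"rx": 0,"ry": 0,"rz": 0},{"x": 0,"y": 0,"z": 0.4,"rx": 0,"ry": 0,"rz": 0},{"x": 0,"y": 0,"z": 0.25,"rx": 0,"ry": 0,"rz": 0},{"x": 0,"y": 0,"z": 0.13,"rx": 0,"ry": 0,"rz": 0},{"x": 0,"y": 0,"z": 0,"rx": 0,"ry": 0,"rz": 0}]'

```text
clock: 24.38
tool_pos: [0.5963, -0.0149, 0.1352]
orientation: [180.0, -0.0, -104.8]
force: [0.3, -0.3, 0.4]
opening: 0.0438
gripper_force: 0.0
```

>>> play_rows --motion '[{"x": 0,"y": 0,"z": 0,"rx": 0,"ry": 0,"rz": 0},{"x": 0,"y": 0,"z": 0,"rx": 0,"ry": 0,"rz": 0},{"x": 0,"y": 0,"z": 0,"rx": 0,"ry": 0,"rz": 0},{"x": 0,"y": 0,"z": 0,"rx": 0,"ry": 0,"rz": 0},{"x": 0,"y": 0,"z": 0,"rx": 0,"ry": 0,"rz": 0},{"x": 0,"y": 0,"z": 0,"rx": 0,"ry": 0,"rz": 0}]' --fingers -1

```text
clock: 25.12
tool_pos: [0.5965, -0.0149, 0.1356]
orientation: [-180.0, 0.0, -104.8]
force: [0.7, -0.2, 1.3]
opening: 0.0154
gripper_force: 30.0
```

>>> play_rows --motion '[{"x": 0,"y": 0,"z": 0.025,"rx": 0,"ry": 0,"rz": 0},{"x": 0,"y": 0,"z": 0.025,"rx": 0,"ry": 0,"rz": 0},{"x": 0,"y": 0,"z": 0.025,"rx": 0,"ry": 0,"rz": 0},{"x": 0,"y": 0,"z": 0.025,"rx": 0,"ry": 0,"rz": 0},{"x": 0,"y": 0,"z": 0.025,"rx": 0,"ry": 0,"rz": 0}]'

```text
clock: 25.75
tool_pos: [0.5965, -0.0148, 0.1323]
orientation: [-180.0, 0.0, -104.8]
force: [1.1, -0.8, 3.4]
opening: 0.0159
gripper_force: 30.0
```

>>> play_rows --motion '[{"x": 0,"y": 0,"z": 0.025,"rx": 0,"ry": 0,"rz": 0}]'

```text
clock: 25.88
tool_pos: [0.5965, -0.0148, 0.1317]
orientation: [-180.0, 0.0, -104.8]
force: [0.9, -1.0, 3.0]
opening: 0.0157
gripper_force: 30.0
```

Centred well this time, with low side forces. I'll carry on pressing to the stop.

>>> play_rows --motion '[{"x": 0,"y": 0,"z": 0.02,"rx": 0,"ry": 0,"rz": 0}]'

```text
clock: 26.0
tool_pos: [0.5965, -0.0149, 0.1312]
orientation: [-180.0, 0.0, -104.8]
force: [0.8, -0.4, 3.3]
opening: 0.0157
gripper_force: 30.0
```

>>> play_rows --motion '[{"x": 0,"y": 0,"z": 0.016,"rx": 0,"ry": 0,"rz": 0}]'

```text
clock: 26.12
tool_pos: [0.5965, -0.0148, 0.1308]
orientation: [-180.0, 0.0, -104.8]
force: [0.8, -0.3, 4.4]
opening: 0.0155
gripper_force: 30.0
```

>>> play_rows --motion '[{"x": 0,"y": 0,"z": 0.014,"rx": 0,"ry": 0,"rz": 0}]'

```text
clock: 26.25
tool_pos: [0.5965, -0.0148, 0.1305]
orientation: [-180.0, 0.0, -104.8]
force: [1.5, -0.3, 4.4]
opening: 0.0158
gripper_force: 30.0
```

>>> play_rows --motion '[{"x": 0,"y": 0,"z": 0.012,"rx": 0,"ry": 0,"rz": 0}]'

```text
clock: 26.38
tool_pos: [0.5965, -0.0148, 0.1304]
orientation: [-180.0, 0.0, -104.8]
force: [-1.3, -1.0, 8.5]
opening: 0.0158
gripper_force: 30.0
```

>>> play_rows --motion '[{"x": 0,"y": 0,"z": 0.006,"rx": 0,"ry": 0,"rz": 0},{"x": 0,"y": 0,"z": 0,"rx": 0,"ry": 0,"rz": 0}]'

```text
clock: 26.62
tool_pos: [0.5965, -0.0149, 0.1305]
orientation: [-180.0, 0.0, -104.8]
force: [-0.6, 0.2, 7.7]
opening: 0.0157
gripper_force: 30.0
```

>>> play_rows --motion '[{"x": 0,"y": 0,"z": 0,"rx": 0,"ry": 0,"rz": 0.4},{"x": 0,"y": 0,"z": 0,"rx": 0,"ry": 0,"rz": 0.8},{"x": 0,"y": 0,"z": 0,"rx": 0,"ry": 0,"rz": 0.8},{"x": 0,"y": 0,"z": 0,"rx": 0,"ry": 0,"rz": 0.8},{"x": 0,"y": 0,"z": 0,"rx": 0,"ry": 0,"rz": 0.8},{"x": 0,"y": 0,"z": 0,"rx": 0,"ry": 0,"rz": 0.8},{"x": 0,"y": 0,"z": 0,"rx": 0,"ry": 0,"rz": 0.8},{"x": 0,"y": 0,"z": 0,"rx": 0,"ry": 0,"rz": 0.8},{"x": 0,"y": 0,"z": 0,"rx": 0,"ry": 0,"rz": 0.8},{"x": 0,"y": 0,"z": 0,"rx": 0,"ry": 0,"rz": 0.8}]'

```text
clock: 27.88
tool_pos: [0.597, -0.0151, 0.1305]
orientation: [-179.9, 0.0, -135.3]
force: [2.5, -2.4, 5.4]
opening: 0.0156
gripper_force: 30.0
```

```bash
python3 -c "
from h import *
o=ctrl.get_obs();print(o['clock'],o['tool_pos'],o['orientation'],o['force'],o['moment'],o['opening'],o['gripper_force'])"
```

```text
27.875 [ 0.5970486  -0.01512184  0.13045619] [-1.79923958e+02  4.53779397e-02 -1.35261044e+02] [ 2.53041409 -2.36843213  5.43630234] [-0.93346142 -0.80138522  0.08822154] 0.015559507017007444 30.00076174736023
```

>>> play_rows --motion '[{"x": 0,"y": 0,"z": 0.006,"rx": 0,"ry": 0,"rz": 0.8},{"x": 0,"y": 0,"z": 0,"rx": 0,"ry": 0,"rz": 0.8},{"x": 0,"y": 0,"z": 0,"rx": 0,"ry": 0,"rz": 0.8},{"x": 0,"y": 0,"z": 0,"rx": 0,"ry": 0,"rz": 0.8}]'

```text
clock: 28.38
tool_pos: [0.5972, -0.0153, 0.1305]
orientation: [-179.9, 0.1, -148.1]
force: [3.1, -3.1, 5.3]
opening: 0.0158
gripper_force: 30.0
```

```bash
python3 -c "
from h import *
o=ctrl.get_obs();print(o['clock'],o['tool_pos'],o['orientation'],o['force'],o['moment'],o['opening'],o['gripper_force'])"
```

```text
28.375 [ 0.59722033 -0.01531187  0.13046053] [-1.79912873e+02  6.97656613e-02 -1.48057242e+02] [ 3.14064284 -3.13830335  5.26364028] [-1.37973613 -0.9373321   0.09076095] 0.015772032459953192 30.001328587532043
```

>>> play_rows --motion '[{"x": 0,"y": 0,"z": 0.004,"rx": 0,"ry": 0,"rz": 0.8},{"x": 0,"y": 0,"z": 0,"rx": 0,"ry": 0,"rz": 0.8},{"x": 0,"y": 0,"z": 0,"rx": 0,"ry": 0,"rz": 0.8},{"x": 0,"y": 0,"z": 0,"rx": 0,"ry": 0,"rz": 0.8}]'

```text
clock: 28.88
tool_pos: [0.5974, -0.0156, 0.1304]
orientation: [-179.9, 0.1, -160.9]
force: [3.1, -5.7, 5.2]
opening: 0.0161
gripper_force: 30.0
```

```bash
python3 -c "
from h import *
o=ctrl.get_obs();print(o['clock'],o['tool_pos'],o['orientation'],o['force'],o['moment'],o['opening'],o['gripper_force'])"
```

```text
28.875 [ 0.59737184 -0.01558552  0.13044901] [-1.79908066e+02  9.21899509e-02 -1.60855560e+02] [ 3.06487633 -5.6597376   5.24070386] [-1.88602922 -1.09946327  0.03616455] 0.016067999759153653 30.001772046089172
```

>>> play_rows --motion '[{"x": 0,"y": -0.012,"z": 0,"rx": 0,"ry": 0,"rz": 0.8},{"x": 0,"y": 0,"z": 0,"rx": 0,"ry": 0,"rz": 0.8},{"x": 0,"y": 0,"z": 0,"rx": 0,"ry": 0,"rz": 0.8},{"x": 0,"y": 0,"z": 0,"rx": 0,"ry": 0,"rz": 0.8}]'

```text
clock: 29.38
tool_pos: [0.5974, -0.0159, 0.1304]
orientation: [-179.9, 0.1, -173.7]
force: [3.3, -4.8, 5.6]
opening: 0.0158
gripper_force: 30.0
```

>>> play_rows --motion '[{"x": 0,"y": 0,"z": 0,"rx": 0,"ry": 0,"rz": 0.8},{"x": 0,"y": 0,"z": 0,"rx": 0,"ry": 0,"rz": 0.8},{"x": 0,"y": 0,"z": 0,"rx": 0,"ry": 0,"rz": 0.8}]'

```text
clock: 29.75
tool_pos: [0.5974, -0.0161, 0.1304]
orientation: [-179.9, 0.1, 176.7]
force: [2.8, -6.7, 6.2]
opening: 0.016
gripper_force: 30.0
```

```bash
python3 -c "
from h import *
o=ctrl.get_obs();print(o['clock'],o['tool_pos'],o['orientation'],o['force'],o['moment'],o['opening'],o['gripper_force'])"
```

```text
29.75 [ 0.59742644 -0.01607666  0.13044818] [-1.79935603e+02  1.15100179e-01  1.76740945e+02] [ 2.8170525  -6.66572534  6.23362885] [-2.26105458 -1.19219391  0.05761873] 0.01599429826292174 30.00202238559723
```

>>> play_rows --motion '[{"x": 0,"y": 0,"z": 0,"rx": 0,"ry": 0,"rz": 0.8},{"x": 0,"y": 0,"z": 0,"rx": 0,"ry": 0,"rz": 0.8},{"x": 0,"y": 0,"z": 0,"rx": 0,"ry": 0,"rz": 0.7}]'

```text
clock: 30.12
tool_pos: [0.5974, -0.0163, 0.1304]
orientation: [-179.9, 0.1, 167.5]
force: [3.1, -6.7, 4.5]
opening: 0.0158
gripper_force: 30.0
```

>>> play_rows --motion '[{"x": 0,"y": 0,"z": 0,"rx": 0,"ry": 0,"rz": 0.3},{"x": 0,"y": 0,"z": 0,"rx": 0,"ry": 0,"rz": 0.2}]'

```text
clock: 30.38
tool_pos: [0.5974, -0.0163, 0.1305]
orientation: [-179.9, 0.1, 165.6]
force: [3.6, -7.3, 4.6]
opening: 0.0157
gripper_force: 30.0
```

```bash
python3 -c "
from h import *
o=ctrl.get_obs();print(o['clock'],o['tool_pos'],o['orientation'],o['force'],o['moment'],o['opening'],o['gripper_force'])"
```

```text
30.375 [ 0.59738711 -0.0162996   0.13045637] [-1.79941703e+02  1.22184799e-01  1.65610141e+02] [ 3.56408062 -7.33121371  4.63337747] [-2.66991409 -1.25302827  0.10587974] 0.015728693673606495 30.002332627773285
```

>>> play_rows --motion '[{"x": 0,"y": 0,"z": 0,"rx": 0,"ry": 0,"rz": 0.1},{"x": 0,"y": 0,"z": -0.04,"rx": 0,"ry": 0,"rz": 0},{"x": 0,"y": 0,"z": -0.04,"rx": 0,"ry": 0,"rz": 0},{"x": 0,"y": 0,"z": -0.04,"rx": 0,"ry": 0,"rz": 0},{"x": 0,"y": 0,"z": -0.04,"rx": 0,"ry": 0,"rz": 0},{"x": 0,"y": 0,"z": -0.04,"rx": 0,"ry": 0,"rz": 0},{"x": 0,"y": 0,"z": 0,"rx": 0,"ry": 0,"rz": 0}]'

```text
clock: 31.25
tool_pos: [0.5974, -0.0163, 0.1351]
orientation: [-179.9, 0.1, 165.2]
force: [5.9, -6.8, 2.1]
opening: 0.016
gripper_force: 30.0
```

>>> play_rows --motion '[{"x": 0,"y": 0,"z": 0,"rx": 0,"ry": 0,"rz": 0},{"x": 0,"y": 0,"z": 0,"rx": 0,"ry": 0,"rz": 0},{"x": 0,"y": 0,"z": 0,"rx": 0,"ry": 0,"rz": 0},{"x": 0,"y": 0,"z": 0,"rx": 0,"ry": 0,"rz": 0}]' --fingers 0

```text
clock: 31.75
tool_pos: [0.5962, -0.015, 0.1345]
orientation: [-180.0, -0.0, 165.2]
force: [-0.4, -0.1, -0.3]
opening: 0.0433
gripper_force: 0.0
```

>>> play_rows --motion '[{"x": 0,"y": 0,"z": -1,"rx": 0,"ry": 0,"rz": 0},{"x": 0,"y": 0,"z": -1,"rx": 0,"ry": 0,"rz": 0},{"x": 0,"y": 0,"z": -1,"rx": 0,"ry": 0,"rz": 0},{"x": 1,"y": 0,"z": -1,"rx": 0,"ry": 0,"rz": 0},{"x": 1,"y": 0,"z": -1,"rx": 0,"ry": 0,"rz": 0},{"x": 1,"y": 0,"z": 0,"rx": 0,"ry": 0,"rz": 0},{"x": 1,"y": 0,"z": 0,"rx": 0,"ry": 0,"rz": 0},{"x": 1,"y": 0,"z": 0,"rx": 0,"ry": 0,"rz": 0},{"x": 0,"y": 0,"z": 0,"rx": 0,"ry": 0,"rz": 0}]'

```text
clock: 32.88
tool_pos: [0.4743, 0.017, 0.2602]
orientation: [179.9, 0.0, 165.3]
force: [-0.0, 0.6, 0.0]
opening: 0.0438
gripper_force: 0.0
```

```bash
python3 - <<'E'
from h import *
im=cams.snapshot("scene"); cv2.imwrite("pics/s4.png",cv2.resize(im[140:280,230:410],None,fx=4,fy=4,interpolation=cv2.INTER_CUBIC))
E
```

```text
(no output)
```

View pics/s4.png

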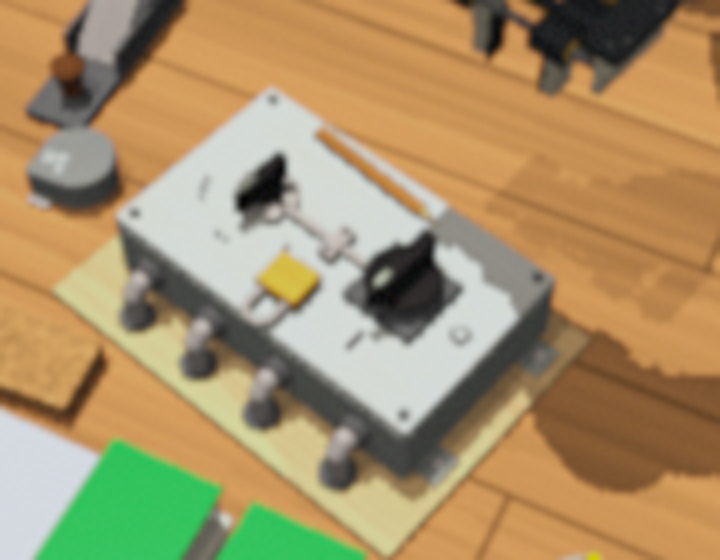

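The isolator at (403,280) is back at on, the bolt is in the notch, and the selector is at the two studs. Before handing in, I'll check that the handle is at its original height by comparing it with the first pictures.

```bash
python3 - <<'E'
from h import *
for n,(x,y) in(("scene",(331,206)),):
    a=cv2.imread(f"pics/{n}0.png"); b=cams.snapshot(n)
    t=a[y-14:y+14,x-16:x+16]; r=cv2.matchTemplate(b[y-22:y+22,x-24:x+24],t,cv2.TM_CCOEFF_NORMED)
    print(n,cv2.minMaxLoc(r),"no shift = (8,8)")
E
```

```text
scene (-0.08709900826215744, 0.9616695642471313, (16, 16), (8, 8)) no shift = (8,8)
```

```bash
python3 - <<'E'
from h import *
a=cv2.imread("pics/scene0.png"); b=cams.snapshot("scene")
for x,y in((336,200),(326,209)):
    r=cv2.matchTemplate(b[y-12:y+13,x-12:x+13],a[y-6:y+7,x-6:x+7],cv2.TM_CCOEFF_NORMED)
    print(np.round(r[3:10,6],3),cv2.minMaxLoc(r)[1::2],"(6,6)=still")
print(workorder.close_job())
E
```

```text
[0.592 0.745 0.868 0.926 0.915 0.865 0.804] (0.9261085391044617, (6, 6)) (6,6)=still
[0.587 0.777 0.935 0.975 0.857 0.632 0.403] (0.9751039743423462, (6, 6)) (6,6)=still
the job is handed in; nothing more can be done
None
```

The changeover to the lathe is done and the job is handed in at about 33 s of the 67 s allowed; no verdict came back. In the last pictures the isolator is back at on with its handle sprung out, the selector is at its two-stud mark with the bolt in the notch, and the padlock and pencil look unmoved.

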